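Cradle the tube and hold the spark guard on its balance point

TASK

Take the round steel tube that stands upright on the bench, lay it on its side in the V cradle of the grinding rig, centred along the two V blocks, and let go of it. Then take the hinged spark guard by its handle bar, swing it up from its rest to its balance point, where it stands plumb over its hinge and would fall neither way, and finish there still gripping the bar, so that I can fit its stay. Do not let the guard tip over towards the tube, and leave the square offcut, the angle grinder and the spray bottle where they are.

Things in the scene. Friction and masses are not known exactly. Their poses are not given: they have to be found in the camera images.
- tube_center (a point): Centre (half-way up) of the round steel tube: outside diameter 40 mm, length 160 mm, about 0.35 kg, closed dark ends, the same either way round. Its own z axis runs along the tube. It starts standing upright on the bench, so its centre starts 80 mm up. It stands to the robot's right (-y) of the rig.
- cradle (a point): Where the tube's centre belongs in the V cradle, 65 mm above the bench. x axis along the cradle, y level across it towards the guard, z up. Cradle: two grey 90 degree V blocks, 20 mm thick, centred at x = -50 and +50 mm (80 mm free between them for fingers), 84 mm wide, tops 5 mm above this point. Rig base plate 240 x 290 x 8 mm, fixed to the bench.
- hinge (a point): Middle of the guard's hinge line, on the rig 110 mm from the cradle point in its +y direction and 50 mm above the bench. Same axes as the cradle point; the hinge line runs along x.
- guard (a joint): Spark guard angle, rad: -0.8 at the start, leaning away from the cradle on two rest posts; 0 = plumb above its hinge, its balance point (it is symmetrical); positive = leaning towards the cradle, where it would fall onto the tube. Hinge nearly frictionless, guard 0.5 kg: it falls to the side it leans to. Lifting takes under 4 N at the bar.
- guard_bar (a point): Middle of the guard's handle bar: round steel, 14 mm diameter, 140 mm long, parallel to the hinge line, 170 mm from it. x axis along the bar, z from hinge to bar. Two posts 62 mm either side of this point carry it; between them a window 112 mm wide, 43 mm deep separates it from the 170 mm wide aluminium sheet. 168 mm above the bench at first, 220 mm at balance. It can turn between fingers.
- offcut: Bystander: square steel offcut 40 x 40 mm, 60 mm high, standing near the tube (far shorter than it, square). Origin at the centre of its underside.
- grinder: Bystander: black and silver angle grinder, about 350 mm long, 90 mm high, lying to the left of the rig. Origin under its middle; x axis along it.
- spray: Bystander: white spray bottle with a green head, 72 mm in diameter, 208 mm high, standing to the left of the rig. Origin at the centre of its underside.
There are look-alikes about, which are no part of the job. Of the things shaped like the part that bears tube_center, the bare steel one is meant.

How it is judged:
On the way, in this order (a step that is already met when the one before it is completed fails the run):
1. the tube lies centred in the cradle, let go, with the guard still back on its rest (x of tube_center in the frame of cradle between -0.025 and 0.025 m and y of tube_center in the frame of cradle between -0.008 and 0.008 m and z of tube_center in the frame of cradle between -0.008 and 0.008 m and angle between the z axis of tube_center and the x axis of cradle, either way round below 0.1 rad and contact force between tube and rig above 0.8 N and contact force between each of the arm, the fingers and tube below 0.1 N and value of joint guard below -0.6 rad), for 0.3 s.
2. the guard is gripped at its balance point (value of joint guard between -0.06 and 0.06 rad and velocity of joint guard between -0.1 and 0.1 rad/s and contact force between the fingers and guard above 1 N and contact force between guard and tube below 0.05 N), for 0.3 s.
At the end, for the whole second after the job is handed in: The fingers grip the guard (contact over 1 N) and hold it still within 0.06 rad of plumb, with nothing else bearing it; the tube lies untouched in the V blocks, its centre within 25 mm along and 8 mm across and in height of the cradle point, its axis within 0.1 rad of the cradle's (all of step 2 and x of tube_center in the frame of cradle between -0.025 and 0.025 m and y of tube_center in the frame of cradle between -0.008 and 0.008 m and z of tube_center in the frame of cradle between -0.008 and 0.008 m and angle between the z axis of tube_center and the x axis of cradle, either way round below 0.1 rad and contact force between tube and rig above 0.8 N and contact force between each of the arm, the fingers and tube below 0.1 N); the arm keeps its last pose, push and grip.
It fails at once if the guard tips over towards the tube (more than 0.3 rad past plumb) (value of joint guard above 0.3 rad).
It fails at once if the square offcut is moved more than 30 mm (distance of offcut from where it was at the start of the episode above 0.03 m).
It fails at once if the angle grinder is moved more than 30 mm (distance of grinder from where it was at the start of the episode above 0.03 m).
It fails at once if the spray bottle is moved more than 30 mm (distance of spray from where it was at the start of the episode above 0.03 m).
It also fails if it takes over 58 s, if anything falls off the work surface, if the arm or the gripper's body presses on something with over 40 N, if the wrist force passes 120 N, or if a joint passes its speed limit or range.

ROBOT

A 7-joint arm with a two-finger parallel gripper is mounted at the origin on the work surface. World frame = base frame: x ahead of the robot, y to its left, z up, the work surface at z = 0. Lengths are in m, angles in rad, forces in N, time in s.
With the tool pointing down it reaches from about 0.425 to 0.875 m from the base axis. Payload 4.7 kg.
Tool frame: the origin (TCP) lies midway between the tips of the shut fingers; the grasp point (between the pads) lies 19 mm behind it; z points along the fingers, y is the direction in which the jaws open and shut (so a half turn about z gives the same grasp; the last joint's range is limited). The gripper opens to 87 mm and grips with 3 to 60 N. Pads are 19 mm wide; open, the fingers measure 117 mm over their backs; the gripper's body (75 mm by 190 mm) begins 51 mm behind the grasp point.
Start: joints at [1.33, 0.321, -0.07, 1.45, 0.023, 1.371, -0.057], TCP at [0.164, -0.629, 0.223] pointing down, gripper open.
Joint ranges: [-2.86, 2.86], [-0.3, 2.09], [-1.38, 1.24], [0.06, 2.45], [-1.56, 4.7], [0.09, 2.05], [-2.69, 2.69]. Speed limits (rad/s): [2.57, 2.57, 3.14, 3.14, 3.14, 3.14, 3.14].

INTERFACE

Orientations are given as a rotation vector (axis times angle).
In Python, from bench import ctrl, optics gives the robot as it stands. The module is installed in compiled form; this text tells all that it offers.
- The arm moves only by the tool step_arm, never from a script. Its argument "deltas" is a list of rows, each a list of 7 numbers: the turn, a rotation vector about the tool's x, y, z in degrees, then the shift along the tool's x, y, z in mm, then the finger opening in mm, from 0 to 87. A call has exactly 8 rows; each row is the pose to reach, as a shift and turn from the pose commanded when the call began, along the tool's axes at that moment; what a row does not reach only later rows make up. A row lasts 1/8 s, in which the tool goes at most 62.5 mm and 10.7 degrees, less where a joint would pass 70% of its speed; a pose out of reach is approached as far as the arm can. A call with a gripper value outside its range is refused whole. The fingers move at their own pace and stop on an object; "newtons" is the grip in N (left out, the last holds). Time passes only in rows, so rows that repeat a pose let the fingers close, or fill a call up. It gives the time, the measured TCP pose, the force and the opening at its end, in the units of the state.
- ctrl.get_state(): the state, without advancing time (a new reading comes with each control period).
- optics.get_image(name): name is "scene" or "side" or "wrist"; returns the picture (420x560x3 uint8, red, green, blue); there is no depth.
- optics.get_calibration(name): a dict with "K" (3x3 intrinsics, pixels), "R" (3x3) and "t" (3): a world point X has camera coordinates R X + t. Camera axes: x right, y down, z forward; pixel columns grow to the right and rows downward; lengths in m; the calibration is good to about 2 mm. A picture is of the moment at which its call begins: read the wrist's pose just before it. get_calibration takes no time and is no camera call; for the wrist camera it gives the pose at the moment of the call.
- ctrl.close_job(): hands the job in, once; it reports no verdict.
The state is a dict: "time": time; "joint_positions": joint angles; "qd": joint speeds; "joint_torque": joint torques, N m; "position": TCP position; "tool_rot": TCP orientation; "ft_force": force on the tool from outside, world axes, zero at the start; "torque": the same for the moment, N m; "grip_width": opening from 0.0 (shut) to 1.0 (fully open).
Only numpy, scipy, OpenCV 4.12 (cv2) and the standard library are available. Lean on these libraries where they do the work, as an engineer would, in place of code of your own. Each camera call takes 0.05 s, during which the arm holds its last target.

## Working session

There is one attempt and no reset: what is moved stays moved. The work goes in short steps, Python scripts to look and compute and a tool call to move; the robot and the scene stay as the last step left them, time stands still between calls to the robot, and variables do not carry over. Pictures are saved under pics/ and viewed, and the job is handed in when it is done.

Besides the shell and the picture viewer there is one more tool, called as name(argument=value, ...) on one line, values as JSON. step_arm: Moves the arm, as the interface text tells. Its arguments: {"type":"object","properties":{"deltas":{"type":"array"},"newtons":{"type":"number"}},"required":["deltas"]}

```bash
mkdir -p pics
python3 - <<'E'
from bench import ctrl, optics
import cv2
for n in ["scene","side","wrist"]:
    c=optics.get_calibration(n); im=optics.get_image(n)
    cv2.imwrite(f"pics/a_{n}.png",im[:,:,::-1]); print(n,c)
print(ctrl.get_state())
E
```

```text
scene {'K': array([[467.5102616 ,   0.        , 271.7924072 ],
       [  0.        , 467.5102616 , 206.22779405],
       [  0.        ,   0.        ,   1.        ]]), 'R': array([[ 0.75204938,  0.6590831 ,  0.00558575],
       [ 0.3805014 , -0.42722155, -0.82018317],
       [-0.53818252,  0.61894362, -0.57207374]]), 't': array([-0.43293558, -0.05217354,  1.47796742])}
side {'K': array([[422.83233469,   0.        , 285.52473013],
       [  0.        , 422.83233469, 221.01449515],
       [  0.        ,   0.        ,   1.        ]]), 'R': array([[-0.79576573, -0.60556282,  0.00711114],
       [-0.32032999,  0.41092017, -0.85354163],
       [ 0.51395097, -0.68149709, -0.52097613]]), 't': array([0.44079329, 0.27501824, 1.00940255])}
wrist {'K': array([[320.71067648,   0.        , 284.57674823],
       [  0.        , 320.71067648, 212.74876553],
       [  0.        ,   0.        ,   1.        ]]), 'R': array([[ 0.25209869, -0.96770043, -0.00145852],
       [-0.92928636, -0.24251121,  0.27859499],
       [-0.2699502 , -0.06887805, -0.96040757]]), 't': array([-0.65056599, -0.03377432,  0.39011703])}
{'time': 0.15, 'joint_positions': array([ 1.33006581,  0.32167487, -0.07005108,  1.4513954 ,  0.0225963 ,
        1.370791  , -0.05689366]), 'qd': array([ 6.10529410e-05, -2.80937676e-03, -8.02582338e-04, -5.03542176e-03,
       -1.21634335e-03, -4.42289030e-04, -1.18019440e-03]), 'joint_torque': array([ 6.77858793e-05, -4.91795933e+01, -4.04487904e-01, -3.12876749e+01,
       -6.39970461e-02,  4.05887794e-02,  1.03388463e-04]), 'position': array([ 0.1636841 , -0.62862268,  0.2216978 ]), 'tool_rot': array([-3.11468184e+00, -3.99016540e-01,  4.39516589e-04]), 'ft_force': array([ 0.29600359, -0.03151104, -0.58035827]), 'torque': array([0.02861241, 0.01917862, 0.03768444]), 'grip_width': 1.000656093568893}
```

View pics/a_scene.png

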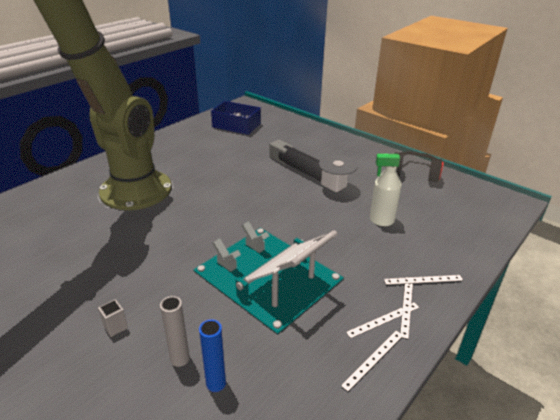

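View pics/a_side.png

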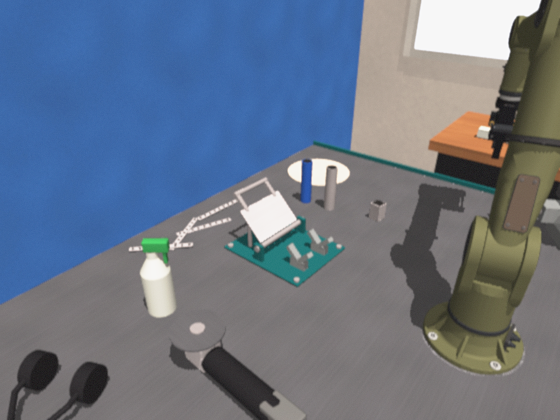

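View pics/a_wrist.png

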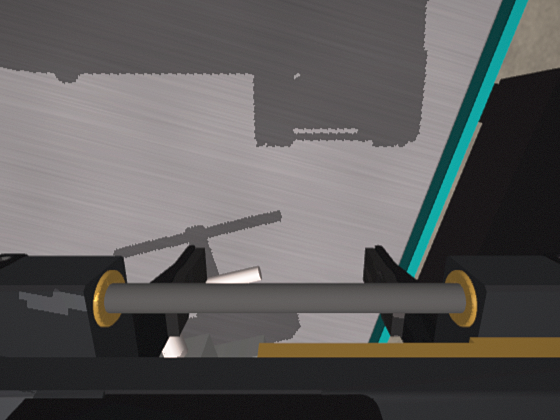

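The scene view shows the bare tube with its top at about (172,303), the blue look-alike at (212,328), the offcut at (112,315), the rig plate around (270,278) and the guard leaning away towards the lower right. The side view shows the same things, with the steel tube at about (331,188) and the rig around (285,248). Next I'll measure them.

```bash
cat > h.py <<'E'
import numpy as np, cv2
from bench import ctrl, optics
def ray(c,px):
    d=np.linalg.inv(c["K"])@np.array([px[0],px[1],1.]); return -c["R"].T@c["t"], c["R"].T@d
def plane(c,px,z):
    o,d=ray(c,px); return o+d*(z-o[2])/d[2]
def proj(c,X):
    p=c["K"]@(c["R"]@np.asarray(X,float)+c["t"]); return p[:2]/p[2]
def tri(cs,pxs):
    A=np.zeros((3,3));b=np.zeros(3);L=[]
    for c,p in zip(cs,pxs):
        o,d=ray(c,p);d=d/np.linalg.norm(d);P=np.eye(3)-np.outer(d,d);A+=P;b+=P@o;L.append((o,P))
    X=np.linalg.solve(A,b); return X,[np.linalg.norm(P@(X-o)) for o,P in L]
E
python3 - <<'E'
from h import *
for n in ["scene","side"]:
    im=cv2.imread(f"pics/a_{n}.png"); hsv=cv2.cvtColor(im,cv2.COLOR_BGR2HSV)
    c=optics.get_calibration(n)
    m=cv2.inRange(hsv,(80,120,40),(98,255,255))
    k,lab,st,ce=cv2.connectedComponentsWithStats(m)
    for i in range(1,k):
        if st[i,4]>300: print(n,st[i],ce[i])
    roi={'scene':(90,215,360,400),'side':(220,150,400,290)}[n]
    x0,y0,x1,y1=roi
    s=3 if n=='scene' else 4
    cv2.imwrite(f"pics/b_{n}.png",cv2.resize(im[y0:y1,x0:x1],None,fx=2.9 if n=='scene' else 4,fy=2.9 if n=='scene' else 4,interpolation=cv2.INTER_CUBIC))
    sel=np.zeros_like(m)
    mm=m.copy(); mm[:, :180]=0
    pts=cv2.findNonZero(mm[y0:y1,x0:x1])+np.array([x0,y0])
    h=cv2.convexHull(pts); 
    for e in (3,5): 
        a=cv2.approxPolyDP(h,e,True)[:,0]; print(a.tolist()); 
    for p in a: print(plane(c,p,0.008).round(4))
E
```

```text
scene [245  91  95  35 442] [288.06561086 107.21719457]
scene [ 194  233  149  101 5803] [269.50542823 283.33138032]
scene [456 276  47  89 995] [475.76582915 327.01306533]
[[342, 278], [277, 333], [194, 269], [243, 238], [264, 230], [299, 239]]
[[342, 278], [277, 333], [194, 269], [264, 230], [299, 239]]
[0.7214 0.0942 0.008 ]
[ 0.7128 -0.1395  0.008 ]
[ 0.4265 -0.1244  0.008 ]
[0.4509 0.1095 0.008 ]
[0.5483 0.143  0.008 ]
side [314 141 181  52 654] [416.72477064 169.88073394]
side [ 225  217  119   69 2524] [284.75752773 254.25356577]
[[399, 165], [343, 248], [298, 285], [225, 247], [338, 150]]
[[399, 165], [343, 248], [298, 285], [225, 247], [338, 150]]
[ 0.553  -0.8167  0.008 ]
[ 0.4228 -0.1204  0.008 ]
[0.4298 0.107  0.008 ]
[0.7136 0.0987 0.008 ]
[ 0.8531 -0.8007  0.008 ]
```

View pics/b_scene.png

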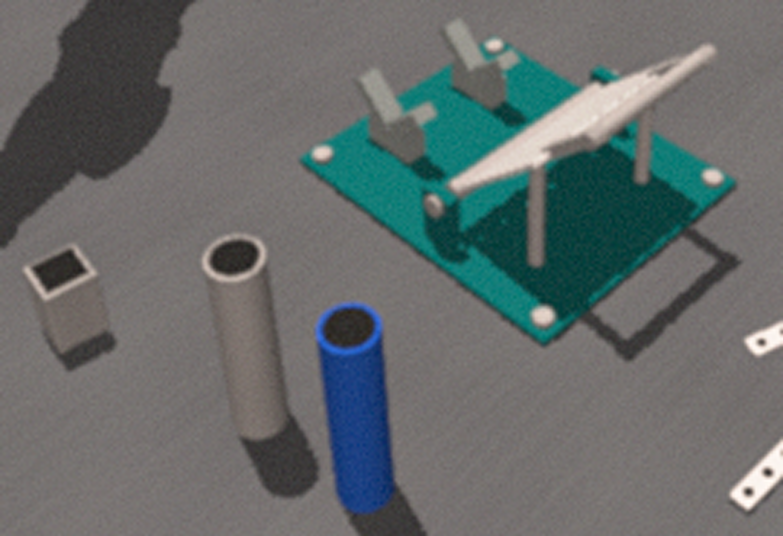

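View pics/b_side.png

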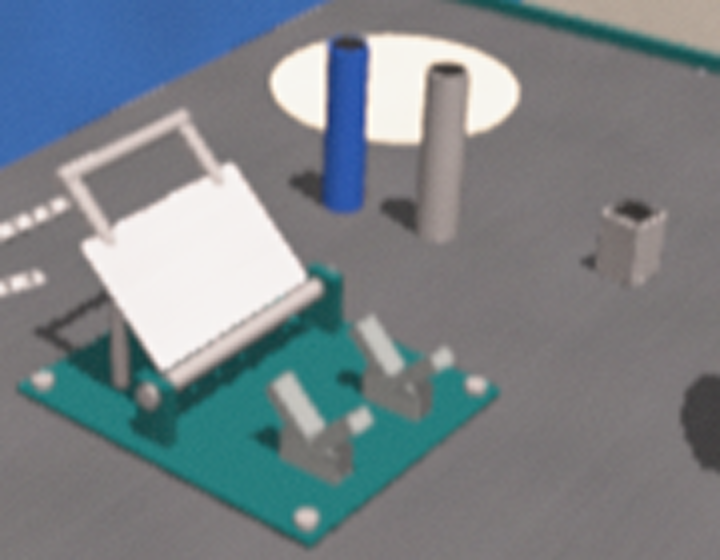

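Run:
```python
from h import *
S=optics.get_calibration("scene");D=optics.get_calibration("side")
for n,c,l in (("scene",S,[(321,153),(494,46),(712,177),(543,316)]),("side",D,[(41,380),(476,385),(306,517)])):
    im=cv2.imread(f"pics/a_{n}.png"); g=im.min(2).astype(float); r=im[:,:,2].astype(float)
    s,o=(2.9,(90,215)) if n=="scene" else (4,(220,150))
    for p in l:
        u=np.array(p)/s+o; x,y=u.round().astype(int)
        w=r[y-4:y+5,x-5:x+6]; w=np.clip(w-110,0,None); Y,X=np.mgrid[y-4:y+5,x-5:x+6]
        q=((w*X).sum()/w.sum(),(w*Y).sum()/w.sum()); print(n,np.round(q,1),plane(c,q,.011).round(4))
for n,a in (("scene",(205,215,350,310)),("side",(225,170,345,290))):
    im=cv2.imread(f"pics/a_{n}.png"); x0,y0,x1,y1=a; s=5
    cv2.imwrite(f"pics/c_{n}.png",cv2.resize(im[y0:y1,x0:x1],None,fx=s,fy=s,interpolation=cv2.INTER_LANCZOS4))
# tubes/offcut tops: dark ends
for n,c in (("scene",S),("side",D)):
    im=cv2.imread(f"pics/a_{n}.png")
    for nm,box,z in (("tube",dict(scene=(158,290,188,316),side=(320,160,342,172))[n],.16),("off",dict(scene=(95,295,128,318),side=(365,196,390,208))[n],.06),("blue",dict(scene=(198,315,226,340),side=(298,155,316,166))[n],.16)):
        x0,y0,x1,y1=box; m=(im[y0:y1,x0:x1].max(2)<60).astype(np.uint8)
        k,lab,st,ce=cv2.connectedComponentsWithStats(m)
        i=1+st[1:,4].argmax(); q=ce[i]+[x0,y0]; print(n,nm,st[i],q.round(1),plane(c,q,z).round(4))
```

```text
scene [200.5 267.2] [ 0.4364 -0.1113  0.011 ]
scene [260.5 230.8] [0.4486 0.0974 0.011 ]
scene [335.5 275.3] [0.7056 0.0886 0.011 ]
scene [276.8 323.5] [ 0.697 -0.122  0.011]
side [229.7 244.1] [0.7098 0.0813 0.011 ]
side [339.1 245.1] [ 0.4384 -0.1226  0.011 ]
side [296.2 279. ] [0.4465 0.0923 0.011 ]
scene tube [  5   8  15  11 120] [170.4 303.2] [ 0.6009 -0.3156  0.16  ]
scene off [  7   7  17  12 117] [109.9 307.5] [ 0.4311 -0.3561  0.06  ]
scene blue [  4   7  16  12 153] [209.7 327.5] [ 0.6979 -0.3064  0.16  ]
side tube [11  7  3  1  3] [332. 167.] [ 0.5993 -0.3215  0.16  ]
side off [11  6  6  2  9] [378.7 202.4] [ 0.4306 -0.3637  0.06  ]Traceback (most recent call last):
  File "<stdin>", line 19, in <module>
ValueError: attempt to get argmax of an empty sequence
```

View pics/c_scene.png

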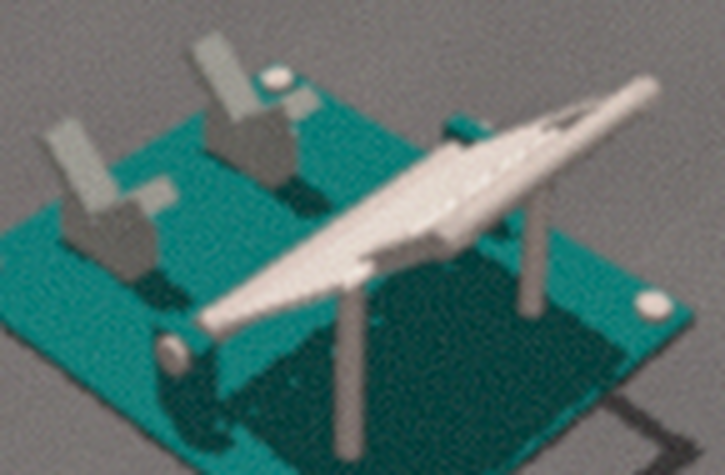

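View pics/c_side.png

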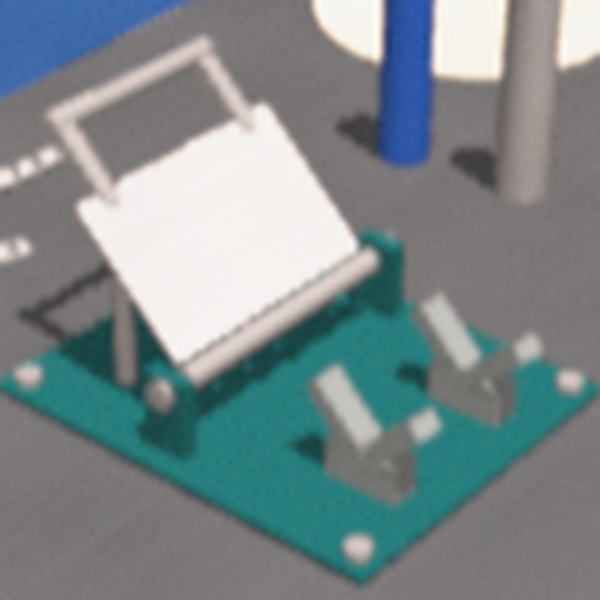

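Run:
```python
from h import *
from scipy.spatial.transform import Rotation as Ro
S=optics.get_calibration("scene");D=optics.get_calibration("side");W=optics.get_calibration("wrist")
f=lambda p,o,s:np.array(p)/s+o
so,do=np.array((205,215)),np.array((225,170))
for nm,a,b in (("bar+y",(652,83),(55,113)),("bar-y",(447,240),(207,42))):
    print(nm,*tri([S,D],[f(a,so,5),f(b,do,5)]))
for nm,a,b in (("C",(200.5,267.2),(339.1,245.1)),("D",(260.5,230.8),(296.2,279)),("A",(335.5,275.3),(229.7,244.1))):
    print(nm,*tri([S,D],[a,b]))
print("hinge -y end",plane(S,f((175,355),so,5),.05)," +y end",plane(D,f((160,395),do,5),.05))
print("tube side", tri([S,D],[(170.4,303.2),(331.7,167.3)]))
st=ctrl.get_state();R=Ro.from_rotvec(st["tool_rot"]).as_matrix()
C=-W["R"].T@W["t"]; print("cam in tool",R.T@(C-st["position"]), "cam axes in tool\n",(W["R"]@R).round(3)); print("tool\n",R.round(3))
```

```text
bar+y [0.71300142 0.04444096 0.17568983] [np.float64(0.00538840615131441), np.float64(0.005388406151314556)]
bar-y [ 0.70735826 -0.09049706  0.17212747] [np.float64(0.005236007801166355), np.float64(0.0052360078011663685)]
C [ 0.43717246 -0.11509895  0.01496963] [np.float64(0.0026526585471213847), np.float64(0.0026526585471212936)]
D [0.44757601 0.0951682  0.01212797] [np.float64(0.0024188286247511276), np.float64(0.0024188286247511905)]
A [0.70703587 0.08508665 0.01429367] [np.float64(0.0006611787088836431), np.float64(0.0006611787088835948)]
hinge -y end [ 0.5850051 -0.1204384  0.05     ]  +y end [0.58898236 0.09088658 0.05      ]
tube side (array([ 0.59923091, -0.31637043,  0.16017627]), [np.float64(0.0016840136591666683), np.float64(0.0016840136591666514)])
cam in tool [ 0.07631301  0.00133807 -0.16158814] cam axes in tool
 [[ 0.     1.    -0.   ]
 [-0.96  -0.    -0.278]
 [-0.278  0.     0.96 ]]
tool
 [[ 0.968  0.252 -0.   ]
 [ 0.252 -0.968  0.001]
 [-0.    -0.001 -1.   ]]
```

```bash
cat >> h.py <<'E'
from scipy.spatial.transform import Rotation as Ro
def toolR(yaw_deg,pitch_deg):
    # pitch 0: tool down with tool x at azimuth yaw; +pitch swings tool z toward tool x azimuth
    a=np.radians(yaw_deg); x=np.array([np.cos(a),np.sin(a),0]); z=np.array([0,0,-1.]); y=np.cross(z,x)
    return np.array([x,y,z]).T@Ro.from_euler('y',pitch_deg,degrees=True).as_matrix()
def plan(R,grasp=None,tcp=None,base=None):
    st=ctrl.get_state() if base is None else base
    R0=Ro.from_rotvec(st["tool_rot"]).as_matrix(); p0=np.asarray(st["position"])
    if tcp is None: tcp=np.asarray(grasp)+0.019*R[:,2]
    print("rot",np.degrees(Ro.from_matrix(R0.T@R).as_rotvec()).round(1),"shift mm",((R0.T@(np.asarray(tcp)-p0))*1000).round(1))
def show():
    s=ctrl.get_state(); R=Ro.from_rotvec(s["tool_rot"]).as_matrix()
    print("t",round(s["time"],2),"q",s["joint_positions"].round(3),"tcp",s["position"].round(4),"grasp",(s["position"]-.019*R[:,2]).round(4),"\nF",s["ft_force"].round(1),"w",round(s["grip_width"]*87,1),"\nR",R.round(3).tolist())
E
python3 - <<'E'
from h import *
plan(toolR(90,30),grasp=(0.60,-0.52,0.25))
plan(toolR(90,70),grasp=(0.60,-0.42,0.10))
E
```

```text
rot [ 19.6  25.5 -73.6] shift mm [452.   -4.3 -11.9]
rot [ 45.6  59.1 -65.3] shift mm [ 479.3 -109.   128.3]
```

step_arm(deltas=[[2,3,-9,50,0,-2,87],[5,6,-18,105,-1,-3,87],[7,9,-27,160,-1,-5,87],[10,13,-37,220,-2,-6,87],[12,16,-46,280,-2,-8,60],[15,19,-55,340,-3,-9,60],[17,22,-64,400,-4,-11,60],[19.6,25.5,-73.6,452,-4,-12,60]], newtons=25)

```text
time: 1.15
position: [0.5994, -0.5082, 0.2321]
tool_rot: [-1.929, -1.936, -0.522]
ft_force: [-75.4, 46.5, 28.8]
grip_width: 0.703
```

Run:
```python
from h import *
show(); 
plan(toolR(90,70),grasp=(0.60,-0.42,0.12))
```

```text
t 1.15 q [ 0.9    1.054 -0.333  0.388 -0.127  2.054  0.645] tcp [ 0.5994 -0.5082  0.2321] grasp [ 0.5992 -0.5176  0.2486] 
F [-75.4  46.5  28.8] w 61.2 
R [[-0.006, 1.0, 0.008], [0.868, 0.001, 0.496], [0.496, 0.01, -0.868]]
rot [ 0.3 40.3  0.5] shift mm [ 33.2  -0.4 155.6]
```

Run:
```python
from h import *
plan(toolR(45,40),grasp=(0.50,-0.45,0.20))
```

```text
rot [-25.4   9.5  37.3] shift mm [ 35.4 -91.1  72.9]
```

step_arm(deltas=[[-1,0.5,2,2,-5,4,60],[-4,1.5,7,6,-16,13,60],[-9,3,14,12,-32,26,60],[-14,5,21,20,-52,41,60],[-19,7,28,27,-70,56,60],[-23,8.5,34,32,-83,67,60],[-25.4,9.5,37.3,35,-91,73,60],[-25.4,9.5,37.3,35,-91,73,60]])

```text
time: 2.15
position: [0.5052, -0.4413, 0.1848]
tool_rot: [-2.526, -1.036, -0.911]
ft_force: [-0.3, -0.1, -0.2]
grip_width: 0.689
```

Run:
```python
from h import *
show(); cv2.imwrite("pics/d_wrist.png",optics.get_image("wrist")[:,:,::-1])
plan(toolR(45,55),grasp=(0.53,-0.388,0.11))
```

```text
t 2.15 q [ 1.297  0.521 -0.376  1.455 -0.511  1.358  0.315] tcp [ 0.5052 -0.4413  0.1848] grasp [ 0.4967 -0.4499  0.1994] 
F [-0.3 -0.1 -0.2] w 60.0 
R [[0.548, 0.703, 0.452], [0.539, -0.711, 0.452], [0.64, -0.004, -0.769]]
rot [ 0.  15.2 -0.2] shift mm [ -1.8 -21.3 111.1]
```

View pics/d_wrist.png

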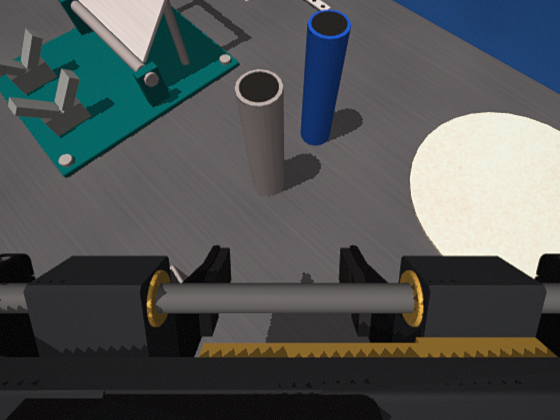

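The wrist view shows the bare tube's top at about (260,86), the blue one at (329,23) to its right, and the V blocks at upper left. Next I'll refine the tube position.

Run:
```python
from h import *
W=optics.get_calibration("wrist")
im=cv2.imread("pics/d_wrist.png")
for nm,b in (("tube",(235,68,286,105)),("blue",(305,8,352,38))):
    x0,y0,x1,y1=b; m=(im[y0:y1,x0:x1].max(2)<50).astype(np.uint8)
    k,l,s,c=cv2.connectedComponentsWithStats(m); i=1+s[1:,4].argmax(); q=c[i]+[x0,y0]; print(nm,s[i],q,plane(W,q,.16))
print("tube base front px (268,195):",plane(W,(268,194),0))
for p in ((65,160),(226,59)): print(plane(W,p,.013))
```

```text
tube [  5   5  38  29 882] [258.46371882  86.69501134] [ 0.60110543 -0.31928828  0.16      ]
blue [  7   4  35  23 635] [328.97795276  23.13543307] [ 0.69843453 -0.30949453  0.16      ]
tube base front px (268,195): [ 0.58942948 -0.33091855  0.        ]
[ 0.43763082 -0.11827237  0.013     ]
[ 0.69767059 -0.12991174  0.013     ]
```

Run:
```python
from h import *
plan(toolR(45,55),grasp=(0.555,-0.365,0.146))
plan(toolR(45,55),grasp=(0.601,-0.319,0.10))
```

```text
rot [ 0.  15.2 -0.2] shift mm [ 47.3 -20.1 105.1]
rot [ 0.  15.2 -0.2] shift mm [ 67.9 -20.2 182.1]
```

step_arm(deltas=[[0,3,0,8,-4,17,68],[0,7,0,20,-9,45,68],[0,11,-0.1,33,-14,74,68],[0,14,-0.2,43,-18,96,68],[0,15.2,-0.2,47,-20,105,68],[0,15.2,-0.2,49,-20,112,68],[0,15.2,-0.2,51,-20,120,68],[0,15.2,-0.2,51,-20,120,68]])

```text
time: 3.2
position: [0.576, -0.3446, 0.1266]
tool_rot: [-2.32, -0.962, -1.209]
ft_force: [0.8, -0.2, 0.3]
grip_width: 0.782
```

Run:
```python
from h import *
show(); cv2.imwrite("pics/e_wrist.png",optics.get_image("wrist")[:,:,::-1])
plan(toolR(45,55),grasp=(0.601,-0.319,0.10))
```

```text
t 3.2 q [ 1.321  0.627 -0.483  1.622 -0.735  1.201  0.481] tcp [ 0.576  -0.3446  0.1266] grasp [ 0.565  -0.3556  0.1375] 
F [ 0.8 -0.2  0.3] w 68.1 
R [[0.405, 0.707, 0.58], [0.406, -0.707, 0.579], [0.819, 0.001, -0.573]]
rot [ 0.1 -0.   0. ] shift mm [-1.1 -0.7 64.1]
```

View pics/e_wrist.png

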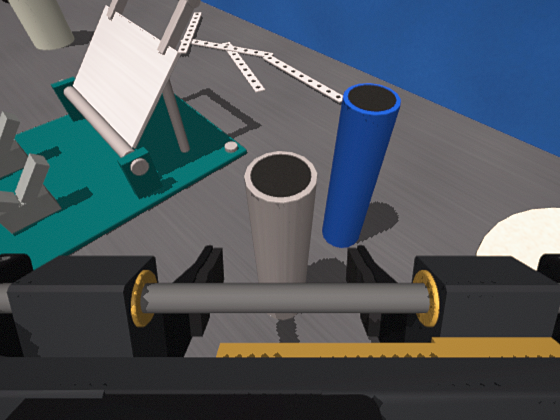

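The tube, with its top at (281,176), is centred between the fingers (left (205,280), right (372,280)), and blue stays outside. I'll advance 64 mm along tool z and close.

step_arm(deltas=[[0,0,0,0,0,12,68],[0,0,0,0,-1,28,68],[0,0,0,-1,-1,44,68],[0,0,0,-1,-1,57,68],[0,0,0,-1,-1,64,68],[0,0,0,-1,-1,64,68],[0,0,0,-1,-1,64,25],[0,0,0,-1,-1,64,25]], newtons=30)

```text
time: 4.25
position: [0.6113, -0.3086, 0.089]
tool_rot: [-2.322, -0.96, -1.209]
ft_force: [-1.0, -0.4, 0.5]
grip_width: 0.63
```

step_arm(deltas=[[0,0,0,0,0,0,25],[0,0,0,0,0,0,25],[0,0,0,0,0,0,25],[0,0,0,3,0,-2,25],[0,0,0,11,0,-8,25],[0,0,0,20,0,-14,25],[0,0,0,25,0,-17,25],[0,0,0,25,0,-17,25]])

```text
time: 5.25
position: [0.612, -0.3076, 0.1198]
tool_rot: [-2.321, -0.961, -1.209]
ft_force: [-0.3, -0.0, -3.3]
grip_width: 0.448
```

Run:
```python
from h import *
show(); 
for n in("wrist","scene"): cv2.imwrite(f"pics/f_{n}.png",optics.get_image(n)[:,:,::-1])
```

```text
t 5.25 q [ 1.267  0.624 -0.509  1.651 -0.759  1.123  0.459] tcp [ 0.612  -0.3076  0.1198] grasp [ 0.601  -0.3186  0.1307] 
F [-0.3 -0.  -3.3] w 39.0 
R [[0.405, 0.706, 0.58], [0.406, -0.708, 0.578], [0.819, 0.002, -0.574]]
```

View pics/f_scene.png

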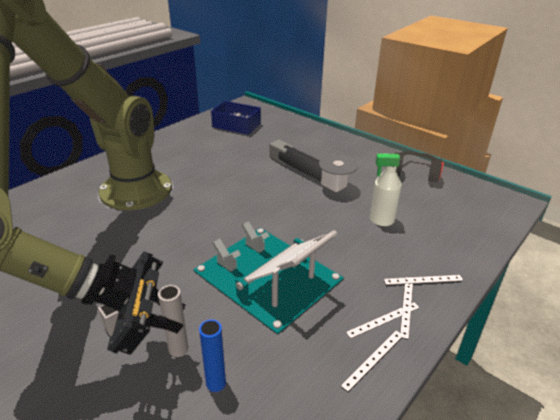

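View pics/f_wrist.png

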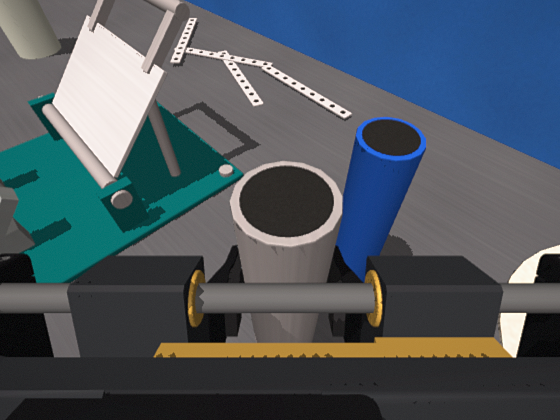

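Run:
```python
from h import *
plan(toolR(66,8),grasp=(0.51,-0.26,0.27))
```

```text
rot [ 11.3 -46.5 -18.5] shift mm [  87.9 -106.2 -105.4]
```

step_arm(deltas=[[0.3,-1,-0.5,8,-2,-6,25],[1,-5,-2,28,-10,-22,25],[3,-12,-5,45,-26,-42,25],[5,-21,-8.5,60,-46,-60,25],[7.5,-31,-12.5,74,-70,-78,25],[9.5,-39.5,-15.5,82,-90,-94,25],[11,-45,-18,87,-103,-103,25],[11.3,-46.5,-18.5,88,-106,-105,25]])

```text
time: 6.35
position: [0.513, -0.2542, 0.2535]
tool_rot: [-2.564, -1.675, -0.181]
ft_force: [0.8, 0.2, -3.1]
grip_width: 0.453
```

Run:
```python
from h import *
show(); plan(toolR(87.5,-35),grasp=(0.478,0.01,0.20))
```

```text
t 6.35 q [ 0.929  0.182 -0.485  1.586 -0.055  1.396  0.047] tcp [ 0.513  -0.2542  0.2535] grasp [ 0.5119 -0.2566  0.2723] 
F [ 0.8  0.2 -3.1] w 39.4 
R [[0.398, 0.916, 0.059], [0.907, -0.402, 0.125], [0.138, 0.003, -0.99]]
rot [ -4.9 -42.4 -21.1] shift mm [ 206.1 -134.5   98.1]
```

step_arm(deltas=[[-0.1,-1,-0.5,5,-3,2,25],[-0.7,-6,-3,28,-18,10,25],[-1.6,-14,-7,67,-44,28,25],[-2.7,-23,-11.5,113,-74,52,25],[-3.6,-31,-15.5,152,-99,72,25],[-4.4,-38,-19,186,-121,88,25],[-4.8,-41.5,-20.7,203,-132,96,25],[-4.9,-42.4,-21.1,206,-134,98,25]])

```text
time: 7.35
position: [0.4766, -0.0018, 0.1801]
tool_rot: [1.923, 1.841, -0.608]
ft_force: [0.7, -0.1, -2.4]
grip_width: 0.453
```

Run:
```python
from h import *
show(); 
for n in("wrist","scene","side"): cv2.imwrite(f"pics/g_{n}.png",optics.get_image(n)[:,:,::-1])
```

```text
t 7.35 q [ 0.315  0.245 -0.856  1.856  0.668  1.541 -0.769] tcp [ 0.4766 -0.0018  0.1801] grasp [0.4772 0.0091 0.1957] 
F [ 0.7 -0.1 -2.4] w 39.4 
R [[0.034, 0.999, -0.031], [0.821, -0.046, -0.569], [-0.57, -0.007, -0.822]]
```

View pics/g_scene.png

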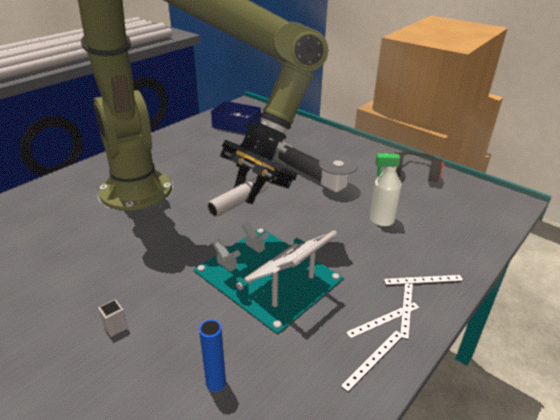

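View pics/g_wrist.png

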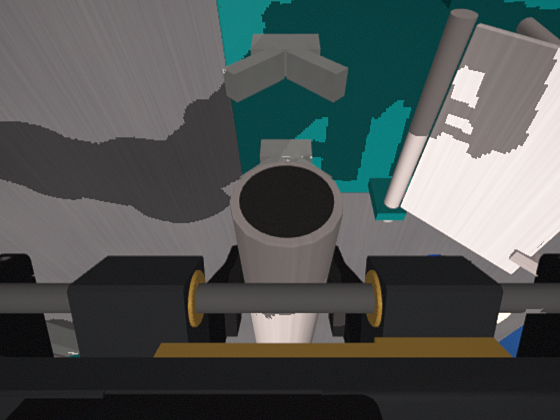

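View pics/g_side.png

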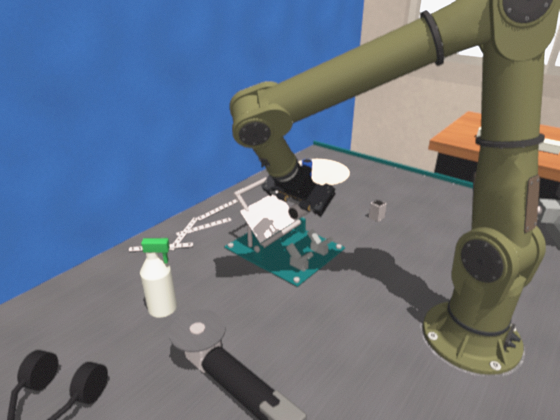

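Run:
```python
import cv2
im=cv2.imread("pics/g_wrist.png")
cv2.imwrite("pics/g2.png",cv2.resize(im[20:170,210:370],None,fx=4.5,fy=4,interpolation=cv2.INTER_LANCZOS4))
```

```text
(no output)
```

View pics/g2.png

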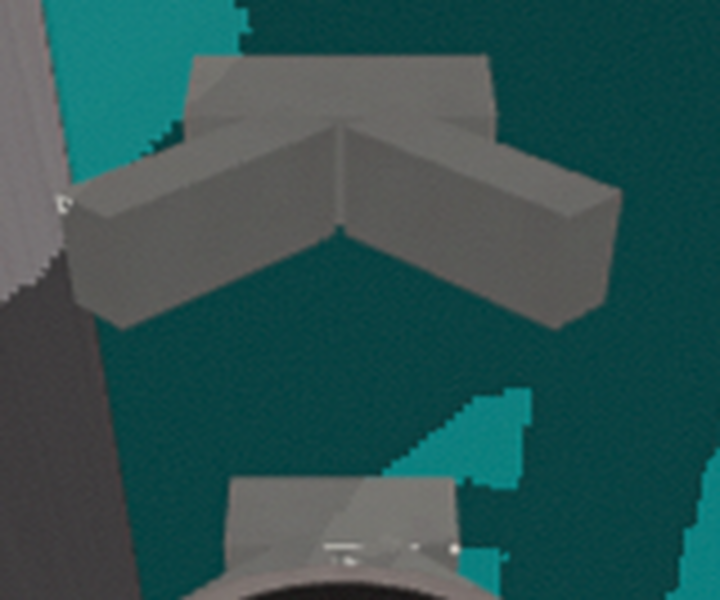

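Run:
```python
from h import *
W=optics.get_calibration("wrist")
f=lambda p:np.array([p[0]/4.5+210,p[1]/4+20])
for nm,p,z in (("Vbot+y",(338,125),.0367),("Vbot-y",(340,229),.0367),("L+",(108,215),.07),("R+",(570,215),.07),("L-",(123,328),.07),("R-",(556,328),.07),("Lo+",(65,190),.065),("Ro+",(620,190),.065)):
    print(nm,plane(W,f(p),z).round(4))
# tube end centre, expected
im=cv2.imread("pics/g_wrist.png")
m=(im[150:250,230:345].max(2)<50).astype(np.uint8); k,l,s,c=cv2.connectedComponentsWithStats(m); i=1+s[1:,4].argmax(); q=c[i]+[230,150]
st=ctrl.get_state(); R=Ro.from_rotvec(st["tool_rot"]).as_matrix(); g=st["position"]-.019*R[:,2]; up=R@np.array([.819,0,-.574])
print("end px",q,"pred px",proj(W,g+.06*up),"up",up.round(3)); o,d=ray(W,q); t=(g[1]+.06*up[1]-o[1])/d[1]; print(o+d*t, g+.06*up, s[i])
# near circle ellipse width -> check
print("center pred", g-.02*up)
```

```text
Vbot+y [0.4805 0.0425 0.0367]
Vbot-y [0.4798 0.0231 0.0367]
L+ [0.4475 0.0449 0.07  ]
R+ [0.514  0.0416 0.07  ]
L- [0.4462 0.0245 0.07  ]
R- [0.5133 0.0212 0.07  ]
Lo+ [0.441  0.0468 0.065 ]
Ro+ [0.5216 0.0428 0.065 ]
end px [286.29095401 201.23983276] pred px [282.63324135 199.07544683] up [0.052 0.999 0.003]
[0.48258303 0.06512525 0.19876931] [0.48131871 0.06512525 0.19772818] [  10   16   94   71 5262]
center pred [ 0.47714377 -0.01477492  0.19750828]
```

Run:
```python
from h import *
s=ctrl.get_state();R=Ro.from_rotvec(s["tool_rot"]).as_matrix()
for d in (.05,.1,.125,.134): print(d,(R.T@np.array([0.0005,0.001,-d])*1000).round(1))
```

```text
0.05 [29.4  0.6 40.4]
0.1 [58.   0.8 81.5]
0.125 [ 72.3   0.8 102. ]
0.134 [ 77.4   0.9 109.4]
```

step_arm(deltas=[[0,0,0,5,0,7,25],[0,0,0,17,0,24,25],[0,0,0,32,0,45,25],[0,0,0,46,1,64,25],[0,0,0,58,1,81,25],[0,0,0,66,1,93,25],[0,0,0,71,1,100,25],[0,0,0,72,1,102,25]])

```text
time: 8.5
position: [0.4785, -0.0036, 0.0575]
tool_rot: [1.924, 1.833, -0.607]
ft_force: [0.3, -0.6, -2.7]
grip_width: 0.45
```

Run:
```python
from h import *
show()
for n in("wrist","scene"): cv2.imwrite(f"pics/i_{n}.png",optics.get_image(n)[:,:,::-1])
im=cv2.imread("pics/i_scene.png"); cv2.imwrite("pics/i2.png",cv2.resize(im[130:330,180:360],None,fx=4,fy=3,interpolation=cv2.INTER_CUBIC))
```

```text
t 8.5 q [ 0.244  0.432 -0.801  1.95   0.803  1.4   -0.973] tcp [ 0.4785 -0.0036  0.0575] grasp [0.479  0.0073 0.073 ] 
F [ 0.3 -0.6 -2.7] w 39.2 
R [[0.039, 0.999, -0.03], [0.819, -0.049, -0.572], [-0.572, -0.002, -0.82]]
```

View pics/i2.png

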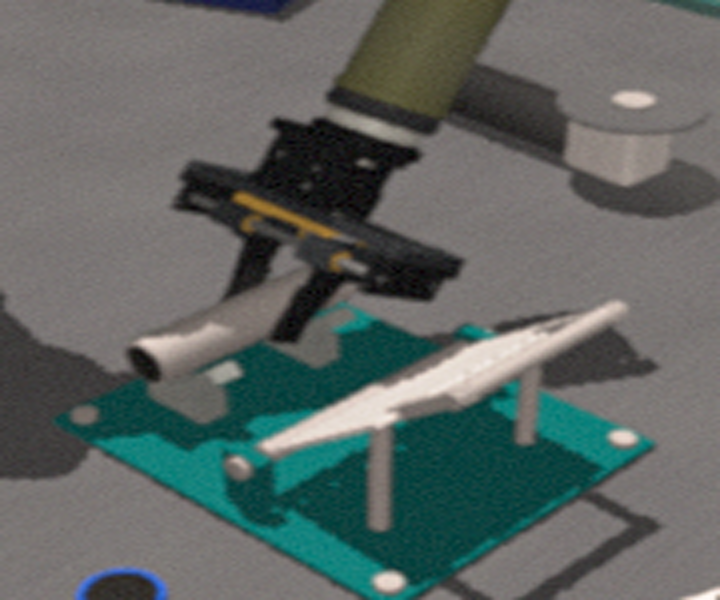

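View pics/i_wrist.png

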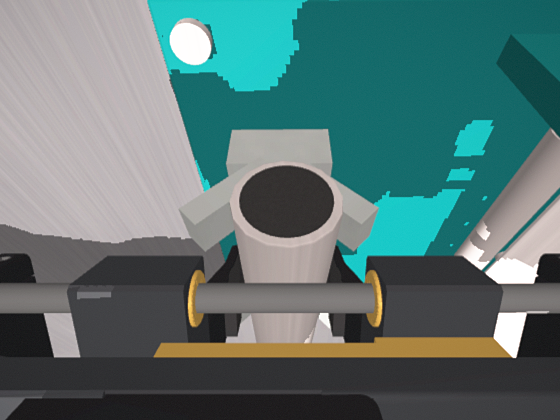

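Run:
```python
from h import *
W=optics.get_calibration("wrist"); st=ctrl.get_state(); R=Ro.from_rotvec(st["tool_rot"]).as_matrix(); g=st["position"]-.019*R[:,2]; up=R@np.array([.819,0,-.574])
for nm,p,z in (("back face bl",(229,163),.0367),("br",(331,163),.0367),("lo",(180,209),.065),("ro",(377,206),.065),("li",(204,251),.07),("ri",(358,249),.07)): print(nm,plane(W,p,z).round(4))
o,d=ray(W,(286.3,201.2)); t=(g[1]+.06*up[1]-o[1])/d[1]; print(o+d*t, "pred end",g+.06*up,up)
print((R.T@np.array([0,-.0,-.011])*1000).round(1))
```

```text
back face bl [0.4565 0.0514 0.0367]
br [0.5033 0.0492 0.0367]
lo [0.4402 0.0532 0.065 ]
ro [0.5187 0.0515 0.065 ]
li [0.4449 0.0295 0.07  ]
ri [0.5136 0.0281 0.07  ]
[0.48352172 0.06722256 0.07476531] pred end [0.48225834 0.06722256 0.07374257] [0.04917004 0.99890718 0.0019368 ]
[6.3 0.  9. ]
```

step_arm(deltas=[[0,0,0,1,-1,1.5,25],[0,0,0,2,-1.5,3,25],[0,0,0,3,-1.5,4.5,25],[0,0,0,4,-1.5,6,25],[0,0,0,5,-1.5,7,25],[0,0,0,5.5,-1.5,8,25],[0,0,0,5.5,-1.5,8,25],[0,0,0,5.5,-1.5,8,25]])

```text
time: 9.6
position: [0.4772, -0.004, 0.0509]
tool_rot: [1.921, 1.83, -0.61]
ft_force: [-5.3, 0.9, 13.4]
grip_width: 0.456
```

step_arm(deltas=[[0,0,0,0,0,0,45],[0,0,0,0,0,0,50],[0,0,0,0,0,0,60],[0,0,0,0,0,0,66],[0,0,0,0,0,0,66],[0,0,0,0,0,0,66],[0,0,0,0,0,0,66],[0,0,0,0,0,0,66]])

```text
time: 10.6
position: [0.477, -0.0036, 0.0481]
tool_rot: [1.924, 1.833, -0.607]
ft_force: [-0.6, -0.3, -0.7]
grip_width: 0.754
```

Run:
```python
from h import *
show(); s=ctrl.get_state()
plan(toolR(87.3,-35),tcp=s["position"]+np.array([0,.057,.082])*1.6)
for n in("wrist",): cv2.imwrite(f"pics/j_{n}.png",optics.get_image(n)[:,:,::-1])
```

```text
t 10.6 q [ 0.238  0.446 -0.796  1.958  0.813  1.389 -0.99 ] tcp [ 0.477  -0.0036  0.0481] grasp [0.4775 0.0073 0.0637] 
F [-0.6 -0.3 -0.7] w 65.6 
R [[0.039, 0.999, -0.03], [0.819, -0.049, -0.572], [-0.572, -0.002, -0.82]]
rot [-0.1 -0.1 -0. ] shift mm [  -0.4   -4.7 -159.7]
```

View pics/j_wrist.png

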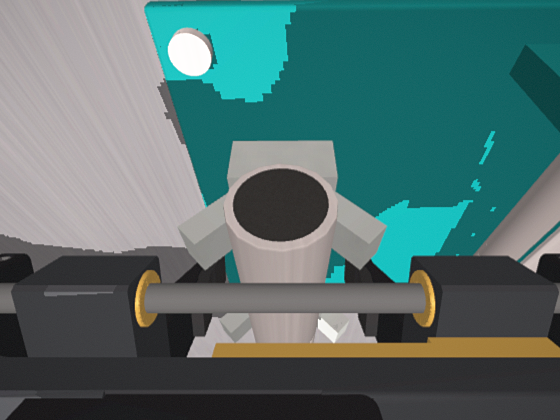

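The tube end at (281,205) sits symmetrically between the V arms. The fingers are clear of it and the force is about 0. I'll back straight out.

step_arm(deltas=[[0,0,0,0,0,-4,66],[0,0,0,0,0,-16,66],[0,0,0,0,0,-34,66],[0,0,0,0,0,-56,66],[0,0,0,0,0,-80,66],[0,0,0,0,0,-102,66],[0,0,0,0,0,-116,66],[0,0,0,0,0,-120,66]])

```text
time: 11.65
position: [0.4808, 0.0658, 0.1473]
tool_rot: [1.924, 1.833, -0.605]
ft_force: [0.2, -0.1, -0.1]
grip_width: 0.758
```

Run:
```python
from h import *
show(); s=ctrl.get_state()
plan(toolR(87.3,0),tcp=(0.60,-0.02,0.33))
for n in("wrist","scene"): cv2.imwrite(f"pics/k_{n}.png",optics.get_image(n)[:,:,::-1])
im=cv2.imread("pics/k_scene.png"); cv2.imwrite("pics/k2.png",cv2.resize(im[190:340,180:360],None,fx=4,fy=4,interpolation=cv2.INTER_CUBIC))
```

```text
t 11.65 q [ 0.173  0.378 -0.865  1.809  0.705  1.585 -0.943] tcp [0.4808 0.0658 0.1473] grasp [0.4814 0.0767 0.1629] 
F [ 0.2 -0.1 -0.1] w 66.0 
R [[0.039, 0.999, -0.028], [0.819, -0.048, -0.571], [-0.572, -0.001, -0.82]]
rot [-0.1 34.9 -0.1] shift mm [-170.2  123.  -104.2]
```

View pics/k_wrist.png

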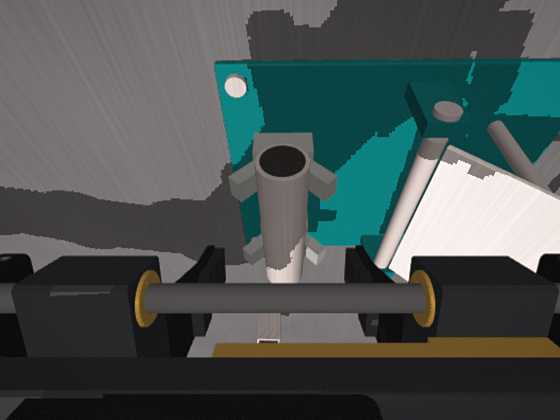

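View pics/k2.png

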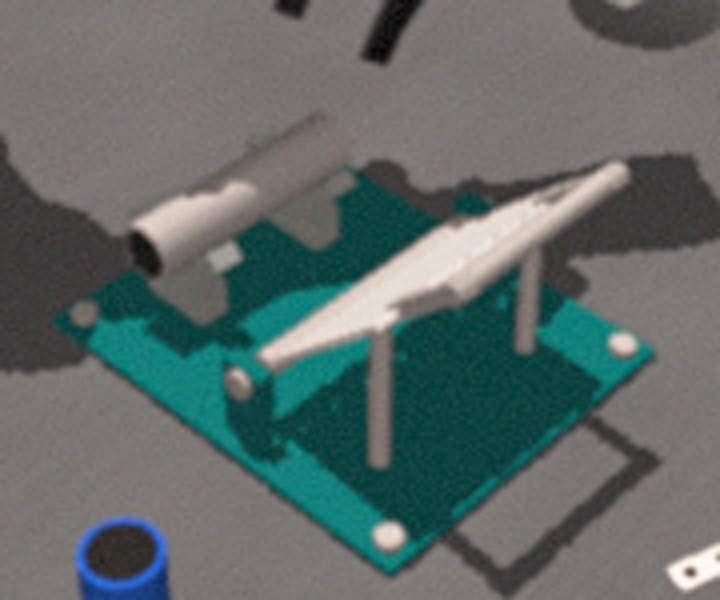

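Run:
```python
from h import *
S=optics.get_calibration("scene");W=optics.get_calibration("wrist")
print("-y end",plane(S,(145/4+180,253/4+190),.065)); 
im=cv2.imread("pics/k_wrist.png"); m=(im[140:185,255:312].max(2)<50).astype(np.uint8); k,l,s,c=cv2.connectedComponentsWithStats(m); i=1+s[1:,4].argmax(); q=c[i]+[255,140]; print(q,"+y end",plane(W,q,.065))
cv2.imwrite("pics/k3.png",cv2.resize(im[120:275,215:350],None,fx=5,fy=3.8,interpolation=cv2.INTER_LANCZOS4))
```

```text
-y end [ 0.47524567 -0.08957057  0.065     ]
[282.046875   160.94669118] +y end [0.47915169 0.06626884 0.065     ]
```

View pics/k3.png

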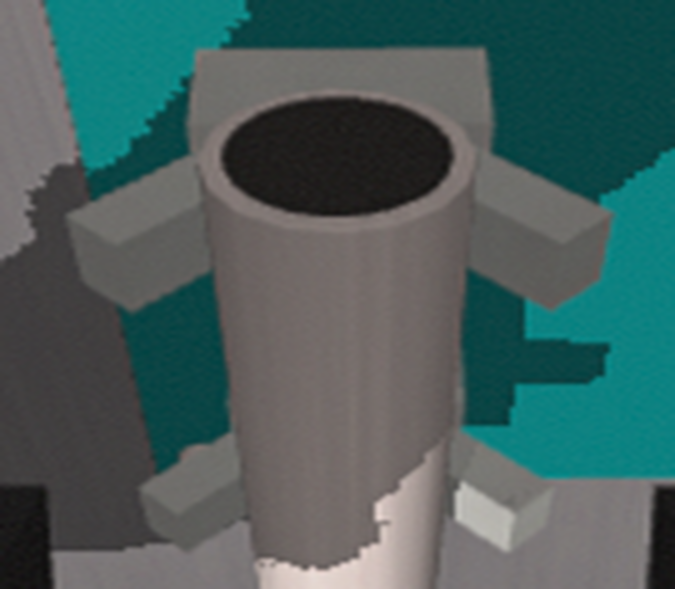

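Run:
```python
from h import *
W=optics.get_calibration("wrist")
f=lambda p:np.array([p[0]/5+215,p[1]/3.8+120])
for p in ((118,243),(560,243),(132,310),(550,310),(178,515),(513,508),(190,550),(508,551)): print(p,plane(W,f(p),.07).round(4))
```

```text
(118, 243) [0.4461 0.0497 0.07  ]
(560, 243) [0.5113 0.0467 0.07  ]
(132, 310) [0.4451 0.0299 0.07  ]
(550, 310) [0.5108 0.0269 0.07  ]
(178, 515) [ 0.4418 -0.0509  0.07  ]
(513, 508) [ 0.5074 -0.0503  0.07  ]
(190, 550) [ 0.4419 -0.0689  0.07  ]
(508, 551) [ 0.5071 -0.0723  0.07  ]
```

Run:
```python
from h import *
plan(toolR(87.3,0),grasp=(0.700,-0.022,0.29))
```

```text
rot [-0.1 34.9 -0.1] shift mm [-133.9  223.3  -58.9]
```

step_arm(deltas=[[0,2,0,-10,6,-10,66],[0,6,0,-34,30,-26,66],[0,12,0,-58,70,-40,66],[0,18,0,-82,115,-48,66],[0,24,0,-102,158,-53,66],[0,30,0,-120,195,-57,66],[0,34,0,-131,217,-59,50],[0,34.9,0,-134,223,-59,50]])

```text
time: 12.75
position: [0.7004, -0.0259, 0.2696]
tool_rot: [-2.28, -2.158, 0.004]
ft_force: [-0.5, 0.1, -0.7]
grip_width: 0.625
```

Run:
```python
from h import *
show(); s=ctrl.get_state()
for n in("wrist","scene"): cv2.imwrite(f"pics/l_{n}.png",optics.get_image(n)[:,:,::-1])
W=optics.get_calibration("wrist"); print(proj(W,(.7084,-.0217,.168)))
```

```text
t 12.75 q [ 0.535  0.546 -0.847  1.203  0.399  1.561 -0.293] tcp [ 0.7004 -0.0259  0.2696] grasp [ 0.7004 -0.0259  0.2886] 
F [-0.5  0.1 -0.7] w 54.4 
R [[0.055, 0.998, -0.004], [0.999, -0.055, -0.0], [-0.0, -0.004, -1.0]]
[295.27981151 209.57913961]
```

View pics/l_wrist.png

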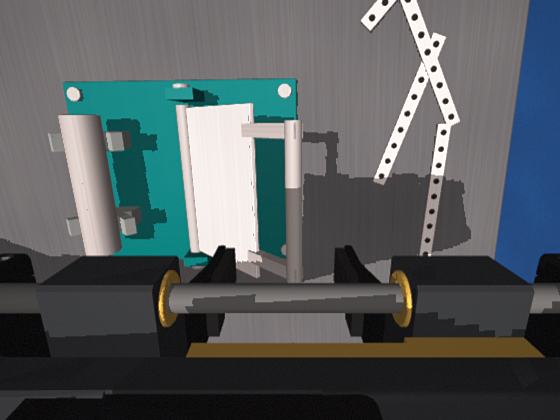

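Run:
```python
from h import *
W=optics.get_calibration("wrist")
im=cv2.imread("pics/l_wrist.png")
cv2.imwrite("pics/l2.png",cv2.resize(im[70:290,50:310],None,fx=3,fy=2.7,interpolation=cv2.INTER_LANCZOS4))
for p in ((292,122),(293,200),(295,282)): print(plane(W,p,.168).round(4))
for p in ((182,106),(193,252)): print("hinge",plane(W,p,.055).round(4))
for p in ((77,118),(105,252)): print("tube top",plane(W,p,.07).round(4))
g=im[:, :, 2].astype(int)
for y in (130,150,170,200,230): print(y,g[y,282:306].tolist())
```

```text
[0.7088 0.0502 0.168 ]
[ 0.7068 -0.0132  0.168 ]
[ 0.7053 -0.0902  0.168 ]
hinge [0.5887 0.0727 0.055 ]
hinge [ 0.5782 -0.1028  0.055 ]
tube top [0.4777 0.0654 0.07  ]
tube top [ 0.4758 -0.0915  0.07  ]
130 [212, 210, 160, 176, 199, 215, 222, 227, 233, 240, 240, 225, 176, 172, 215, 200, 180, 163, 138, 114, 160, 127, 121, 126]
150 [12, 12, 73, 174, 199, 214, 222, 225, 230, 237, 237, 233, 228, 222, 215, 201, 185, 162, 139, 107, 119, 125, 123, 125]
170 [14, 8, 47, 164, 195, 211, 221, 225, 229, 234, 236, 232, 227, 223, 216, 202, 188, 166, 141, 107, 122, 126, 124, 124]
200 [12, 10, 20, 68, 98, 112, 118, 121, 124, 125, 125, 131, 130, 130, 128, 124, 119, 111, 106, 100, 94, 90, 71, 71]
230 [14, 11, 6, 33, 97, 109, 113, 121, 124, 126, 127, 129, 131, 130, 129, 126, 118, 112, 106, 104, 75, 68, 72, 71]
```

View pics/l2.png

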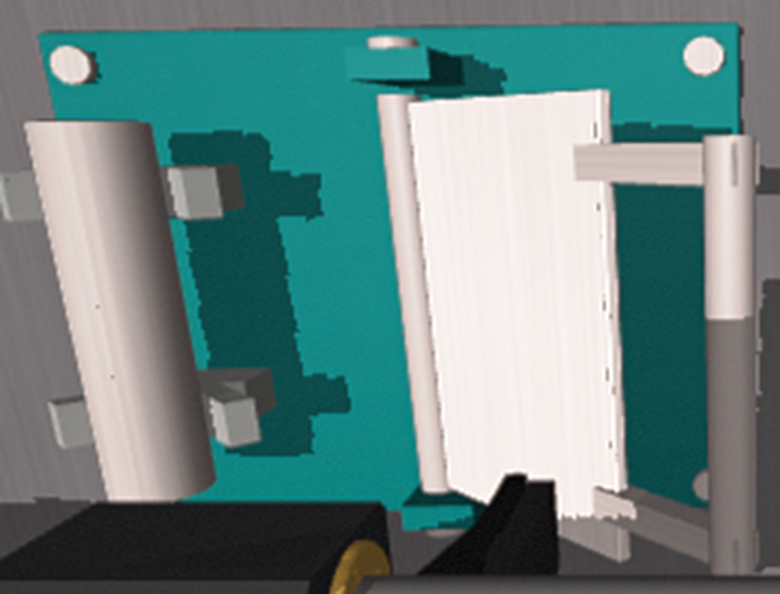

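Run:
```python
from h import *
plan(toolR(87.3,0),grasp=(0.7065,-0.021,0.168))
```

```text
rot [-0.2  0.  -0.2] shift mm [  2.1   7.6 120.7]
```

step_arm(deltas=[[0,0,0,0,2,5,46],[0,0,0,1,5,18,46],[-0.1,0,-0.1,2,7.5,40,46],[-0.2,0,-0.2,2,7.5,64,46],[-0.2,0,-0.2,2,7.5,88,46],[-0.2,0,-0.2,2,7.5,106,46],[-0.2,0,-0.2,2,7.5,117,46],[-0.2,0,-0.2,2,7.5,120.5,46]])

```text
time: 13.85
position: [0.7069, -0.0202, 0.1501]
tool_rot: [2.27, 2.17, 0.001]
ft_force: [-0.2, 0.6, 1.1]
grip_width: 0.53
```

Run:
```python
from h import *
show()
for n in("scene","wrist"): cv2.imwrite(f"pics/m_{n}.png",optics.get_image(n)[:,:,::-1])
im=cv2.imread("pics/m_scene.png"); cv2.imwrite("pics/m2.png",cv2.resize(im[130:330,180:380],None,fx=3.5,fy=3,interpolation=cv2.INTER_CUBIC))
```

```text
t 13.85 q [ 0.537  0.613 -0.821  1.36   0.446  1.356 -0.33 ] tcp [ 0.7069 -0.0202  0.1501] grasp [ 0.7069 -0.0202  0.1691] 
F [-0.2  0.6  1.1] w 46.1 
R [[0.045, 0.999, 0.001], [0.999, -0.045, -0.0], [-0.0, 0.001, -1.0]]
```

View pics/m2.png

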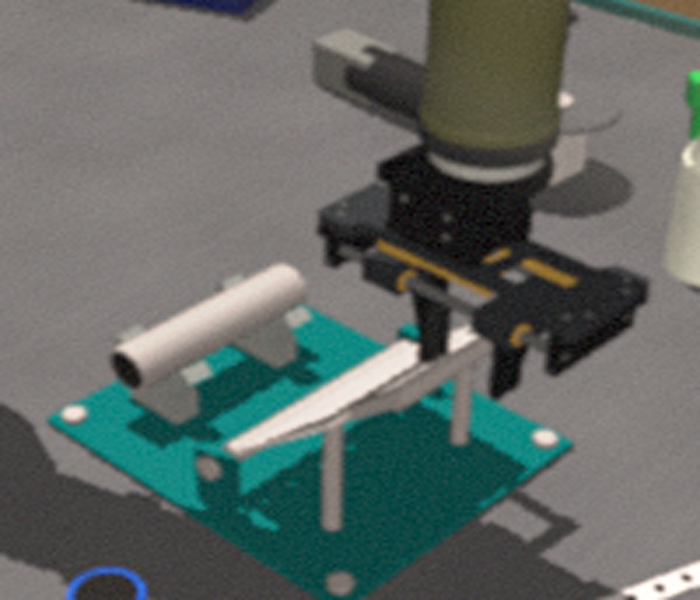

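View pics/m_wrist.png

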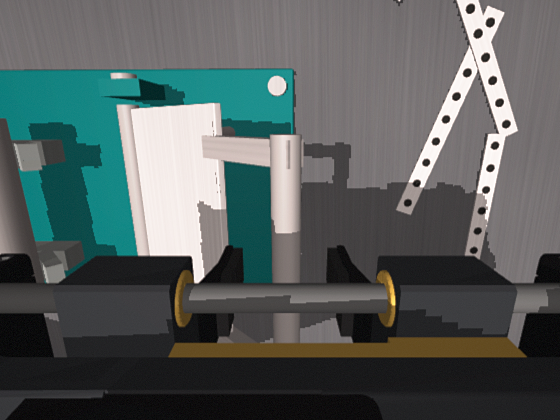

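The bar at x≈286 lies midway between the fingers (232 and 342). Closing.

step_arm(deltas=[[0,0,0,0,0,0,30],[0,0,0,0,0,0,20],[0,0,0,0,0,0,8],[0,0,0,0,0,0,8],[0,0,0,0,0,0,8],[0,0,0,0,0,0,8],[0,0,0,0,0,0,8],[0,0,0,0,0,0,8]], newtons=20)

```text
time: 14.95
position: [0.7076, -0.0204, 0.1509]
tool_rot: [2.27, 2.169, 0.003]
ft_force: [3.1, 0.0, 0.7]
grip_width: 0.148
```

Run:
```python
from h import *
show()
```

```text
t 14.95 q [ 0.537  0.613 -0.821  1.358  0.446  1.356 -0.33 ] tcp [ 0.7076 -0.0204  0.1509] grasp [ 0.7075 -0.0204  0.1699] 
F [3.1 0.  0.7] w 12.9 
R [[0.046, 0.999, 0.003], [0.999, -0.046, -0.0], [-0.0, 0.003, -1.0]]
```

step_arm(deltas=[[0,0,0,0,-1.2,-1.2,8],[0,0,0,0,-4.8,-4.8,8],[0,0,0,0,-11.1,-10.5,8],[0,0,0,0,-19.1,-16.9,8],[0,0,0,0,-28.8,-23.8,8],[0,0,0,0,-39,-29.9,8],[0,0,0,0,-46.5,-33.9,8],[0,0,0,0,-49.6,-35.4,8]])

```text
time: 15.95
position: [0.6581, -0.0184, 0.1877]
tool_rot: [2.269, 2.167, 0.004]
ft_force: [4.3, -1.0, 5.3]
grip_width: 0.152
```

Run:
```python
from h import *
show()
```

```text
t 15.95 q [ 0.619  0.487 -0.868  1.457  0.376  1.365 -0.312] tcp [ 0.6581 -0.0184  0.1877] grasp [ 0.658  -0.0183  0.2067] 
F [ 4.3 -1.   5.3] w 13.2 
R [[0.046, 0.999, 0.005], [0.999, -0.046, -0.001], [-0.001, 0.005, -1.0]]
```

step_arm(deltas=[[0,0,0,0,-4.6,-2.1,8],[0,0,0,0,-15.7,-6.5,8],[0,0,0,0,-30.3,-10.9,8],[0,0,0,0,-45.3,-14,8],[0,0,0,0,-57,-15.5,8],[0,0,0,0,-63.5,-16,8],[0,0,0,0,-66,-16.1,8],[0,0,0,0,-66,-16.1,8]])

```text
time: 16.95
position: [0.591, -0.0155, 0.2014]
tool_rot: [2.272, 2.169, -0.0]
ft_force: [1.1, -2.5, 0.7]
grip_width: 0.153
```

Run:
```python
from h import *
show()
for n in("scene","wrist","side"): cv2.imwrite(f"pics/n_{n}.png",optics.get_image(n)[:,:,::-1])
im=cv2.imread("pics/n_scene.png"); cv2.imwrite("pics/n2.png",cv2.resize(im[130:330,180:380],None,fx=3.5,fy=3,interpolation=cv2.INTER_CUBIC))
```

```text
t 16.95 q [ 0.738  0.332 -0.921  1.608  0.27   1.337 -0.267] tcp [ 0.591  -0.0155  0.2014] grasp [ 0.591  -0.0155  0.2204] 
F [ 1.1 -2.5  0.7] w 13.3 
R [[0.046, 0.999, 0.0], [0.999, -0.046, -0.001], [-0.001, 0.0, -1.0]]
```

View pics/n2.png

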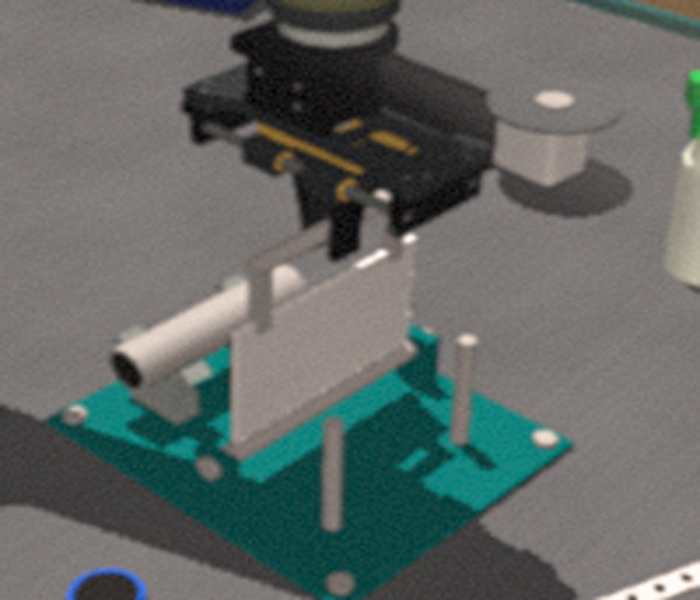

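View pics/n_wrist.png

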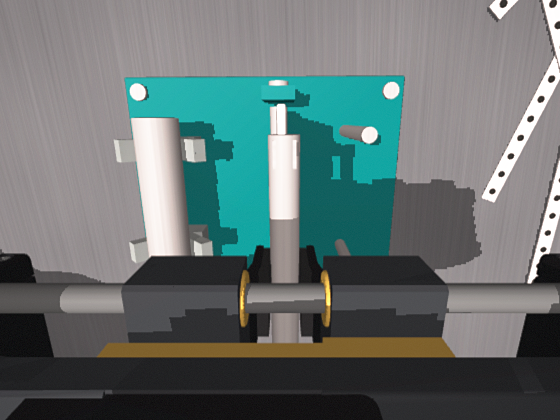

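View pics/n_side.png

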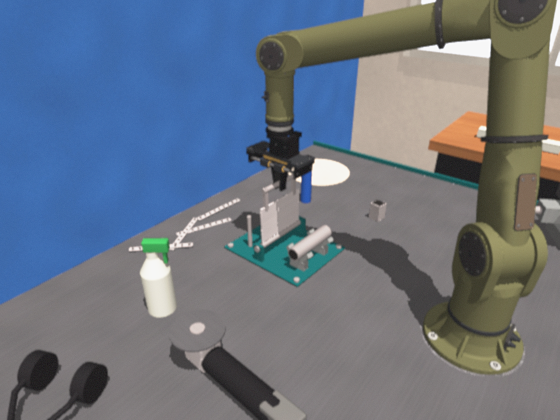

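Run:
```python
from h import *
W=optics.get_calibration("wrist"); im=cv2.imread("pics/n_wrist.png")
cv2.imwrite("pics/n3.png",cv2.resize(im[70:240,220:420],None,fx=4,fy=3.5,interpolation=cv2.INTER_LANCZOS4))
b=plane(W,(284.5,160),.22); h=plane(W,(277.5,83),.05); print(b,h)
yc=np.array([.999,-.046]); print("bar minus hinge along y_c mm",(b[:2]-h[:2])@yc*1000)
for p,z in (((138,91),.014),((391,90),.014)): print(plane(W,p,z))
print("tube ctr line",plane(W,(156,119),.083),plane(W,(168,255),.083))
```

```text
[0.59447531 0.04216346 0.22      ] [0.590166  0.0917241 0.05     ]
bar minus hinge along y_c mm 6.584792498547813
[0.44688526 0.09442646 0.014     ]
[0.70478711 0.08349938 0.014     ]
tube ctr line [0.48753372 0.06490116 0.083     ] [ 0.47946024 -0.0582212   0.083     ]
```

View pics/n3.png

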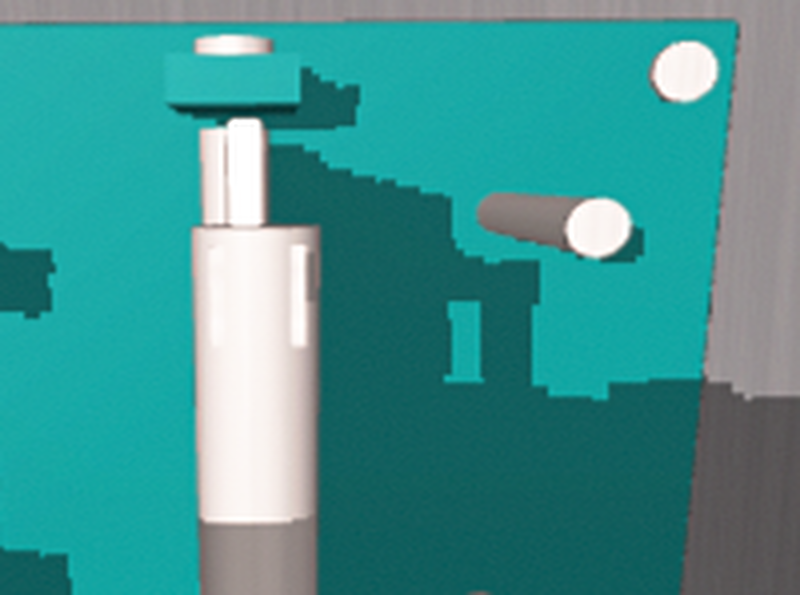

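step_arm(deltas=[[0,0,0,0,-0.6,0,8],[0,0,0,0,-1.6,0,8],[0,0,0,0,-2.8,0,8],[0,0,0,0,-4,0,8],[0,0,0,0,-4.8,0,8],[0,0,0,0,-4.8,0,8],[0,0,0,0,-4.8,0,8],[0,0,0,0,-4.8,0,8]])

```text
time: 18.1
position: [0.5865, -0.0153, 0.2017]
tool_rot: [2.271, 2.169, 0.0]
ft_force: [0.1, -4.8, -5.2]
grip_width: 0.152
```

step_arm(deltas=[[0,0,0,0,0,0,8],[0,0,0,0,0,0,8],[0,0,0,0,0,0,8],[0,0,0,0,0,0,8],[0,0,0,0,0,0,8],[0,0,0,0,0,0,8],[0,0,0,0,0,0,8],[0,0,0,0,0,0,8]])

```text
time: 19.1
position: [0.5866, -0.0153, 0.2017]
tool_rot: [2.271, 2.169, 0.001]
ft_force: [0.5, -5.2, -5.1]
grip_width: 0.151
```

Run:
```python
from h import *
show()
for n in("wrist","scene"): cv2.imwrite(f"pics/o_{n}.png",optics.get_image(n)[:,:,::-1])
im=cv2.imread("pics/o_wrist.png"); cv2.imwrite("pics/o3.png",cv2.resize(im[70:240,220:420],None,fx=4,fy=3.5,interpolation=cv2.INTER_LANCZOS4))
im=cv2.imread("pics/o_scene.png"); cv2.imwrite("pics/o2.png",cv2.resize(im[130:330,180:380],None,fx=4,fy=3,interpolation=cv2.INTER_CUBIC))
W=optics.get_calibration("wrist")
print(proj(W,(0.5866+.046*.11,.092,.05)))
```

```text
t 19.1 q [ 0.747  0.32  -0.925  1.619  0.262  1.333 -0.262] tcp [ 0.5866 -0.0153  0.2017] grasp [ 0.5865 -0.0152  0.2207] 
F [ 0.5 -5.2 -5.1] w 13.2 
R [[0.046, 0.999, 0.001], [0.999, -0.046, -0.001], [-0.001, 0.001, -1.0]]
[284.2666891  82.6106571]
```

View pics/o3.png

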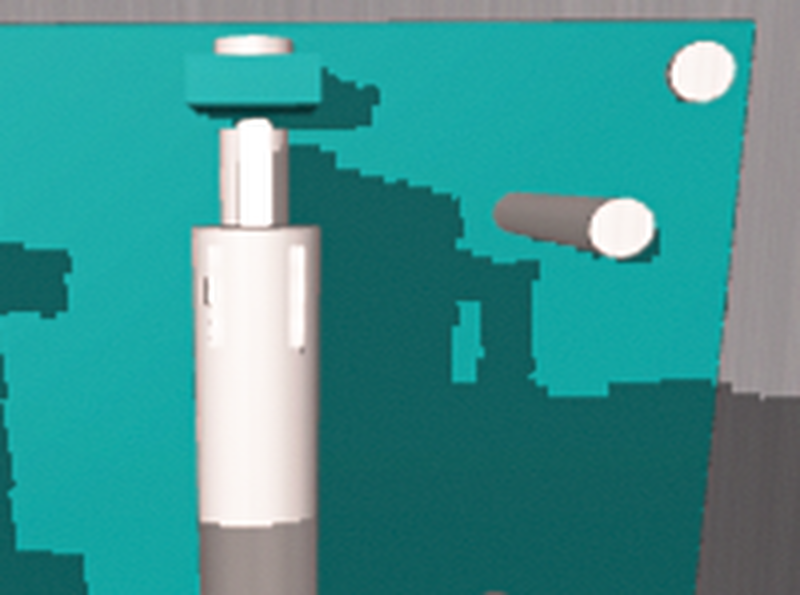

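View pics/o2.png

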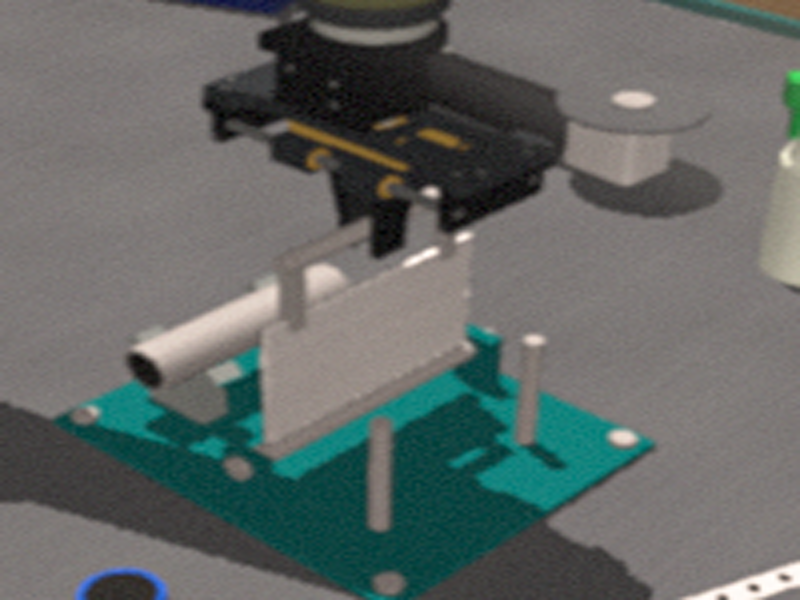

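In this view the bar (columns 192–320), sheet (238–270), hinge barrel (222–288) and bracket (186–321) all share a midline at about 255, right under the camera axis, so the guard is plumb. The tube still lies in the V blocks. I'll hand it in now.

Run:
```python
from h import *
print(ctrl.close_job()); show()
```

```text
the job is handed in; nothing more can be done
None
the job is handed in; nothing more can be done
```

The tube lies in the V cradle, let go. The guard stands plumb over its hinge, with the gripper still holding its handle bar at 20 N. I handed the job in at about 19 s; no verdict was reported.

**Tube:** After release, the camera views put its centre within about 1 mm of the cradle point, along and across, judged from both tube ends and both V blocks. I did not measure its height separately, but it was pressed into the V until contact and sat evenly between the arms.

**Guard:** The bar is at x = 0.5865 m, against a hinge estimate of 0.586–0.587 m, so the guard is within about 0.01 rad of plumb. The wrist picture agrees: bar, sheet and hinge line up. The final tool force of about 5 N sideways and 5 N vertically came from slightly over-lifting the bar.

**Bystanders:** I did not touch the offcut, the grinder or the spray bottle. They looked unmoved in the pictures, though I did not measure them again at the end.

**Checks that disagreed or came close:**
- **First move:** It ended with joint 6 reading 2.054 rad against its listed 2.05 limit, and a brief wrist force of about 93 N, probably from braking, against the 120 N limit. I moved off it in the next step, but I can't tell whether it counted as passing the joint's range.
- **Early measurements:** The first estimates of the cradle position along the rig differed by up to 6 mm between views. Later close-up wrist views settled it.

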